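# Make up two desk kits

## Task

Make up the two desk kits. In the open tray with two compartments, lay the stapler upright on its base along the narrower back compartment and the smaller tape roll flat in the wider front compartment. In the tray with the low shelf, slide the flat tin, long side across the tray, under the shelf until its front side is level with the shelf's front edge, and stand the rubber stamp upright on the open strip in front of it; leave the larger tape roll and the clip dish where they are.

Things in the scene. Friction and masses are not known exactly. Their poses are not given: they have to be found in the camera images.
- kit_tray: Fixed grey open tray, 180 (x) by 156 (y) mm, floor 4 mm thick, walls 3 mm thick, 16 mm high over the table; a divider along y makes two compartments, each y -75 to +75: the narrower at the back (away from the robot) x +13 to +87 mm, the wider in front x -87 to +10. Origin: centre of underside, on the table; x points away from the robot within 12 degrees.
- shelf_tray: Fixed grey tray, 180 (x) by 156 (y) mm, floor 4 mm thick. Low metal shelf over x +20 to +90 mm, underside 34, top 39 mm above the table (paper on it to 43); under it back wall at x +87, sides at y +-75. Open strip in front x -90 to +20: side lips 12 mm high, no front wall. Origin: centre of underside, on the table; x points away from the robot, to the shelf, within 12 degrees.
- stapler: Small black desk stapler, 100 (its x) by 26 (its y) by 47 mm high; its sides are flat and 26 mm apart from top to bottom, with a gap between base and magazine over the front half (heights 8 to 21 mm, x below +26). Origin: centre of the underside; x along its length, towards the hinge end. About 150 g.
- tin: Flat metal tin with a shut lid, 90 (its x) by 50 (its y) by 20 mm high, plain bare metal. Origin: centre of the underside; x along its long side. About 120 g.
- small_roll: The smaller roll of tape, lying flat: 52 mm outer diameter, 25 mm bore, 24 mm high. Origin: centre of the underside, z along its axis. About 50 g.
- stamp: Wooden hand stamp standing on its rubber: block 44 (its x) by 28 (its y) by 12 mm high, with a round turned handle on top that reaches 70 mm: 18 mm across at heights 22 to 34 mm, swelling to 25 mm across at heights 48 to 62 mm. Origin: centre of the underside. About 60 g.
- large_roll: The larger roll of tape, lying flat, to be left alone: 76 mm outer diameter, 60 mm bore, 24 mm high. Origin: centre of the underside.
- clip_dish: White round dish of paper clips, to be left alone: 66 mm across the rim, 26 mm high. Origin: centre of the underside.
Mind the look-alikes: they are no part of the job. What is shaped like the stapler but green or red is not meant.

How it is judged:
At the end, for the whole second after the job is handed in: Stapler on its base in the back compartment, within 20 deg of its length; small roll flat in the front one. Tin flat under the shelf, within 10 deg of square, sticking out 10 mm at most. Stamp upright wholly on the open strip. Large roll and dish within 25 mm of their start. All at rest (x of stapler in the frame of kit_tray between 0.021 and 0.079 m and y of stapler in the frame of kit_tray between -0.03 and 0.03 m and z of stapler in the frame of kit_tray between 0 and 0.011 m and angle between each of stapler, small_roll, tin, stamp's own z axis and vertical below 0.12 rad and linear speed of each of stapler, small_roll, tin, stamp below 0.02 m/s and angular speed of each of stapler, small_roll, tin, stamp below 0.2 rad/s and angle between the x axis of stapler and the y axis of kit_tray, either way round below 0.35 rad and x of small_roll in the frame of kit_tray between -0.063 and -0.014 m and y of small_roll in the frame of kit_tray between -0.051 and 0.051 m and z of small_roll in the frame of kit_tray between 0 and 0.011 m and x of tin in the frame of shelf_tray between 0.035 and 0.066 m and y of tin in the frame of shelf_tray between -0.033 and 0.033 m and z of tin in the frame of shelf_tray between 0 and 0.011 m and angle between the x axis of tin and the y axis of shelf_tray, either way round below 0.17 rad and x of stamp in the frame of shelf_tray between -0.077 and 0.007 m and y of stamp in the frame of shelf_tray between -0.062 and 0.062 m and z of stamp in the frame of shelf_tray between 0 and 0.011 m and distance of each of large_roll, clip_dish from where it was at the start of the episode below 0.025 m); the robot touches nothing.
It fails at once if the large tape roll or the clip dish is pushed more than 40 mm or upset (distance of any of large_roll, clip_dish from where it was at the start of the episode above 0.04 m or angle between any of large_roll, clip_dish's own z axis and vertical above 0.6 rad).
It also fails if it takes over 120 s, if anything falls off the work surface, if the arm or the gripper's body presses on something with over 40 N, if the wrist force passes 120 N, or if a joint passes its speed limit or range.

## Robot

A 7-joint arm with a two-finger parallel gripper is mounted at the origin on the work surface. World frame = base frame: x ahead of the robot, y to its left, z up, the work surface at z = 0. Lengths are in m, angles in rad, forces in N, time in s.
With the tool pointing down it reaches from about 0.4 to 0.875 m from the base axis. Payload 19.3 kg.
Tool frame: the origin (TCP) lies at the very end of the fingers, on their centre line; the grasp point (between the pads) lies hold_point_z behind it (hold_point_z is the distance from the TCP to the grasp point, in m); x points along the fingers, y is the direction in which the jaws open and shut, and the axes are right-handed (so a half turn about x gives the same grasp; the last joint's range is limited). The gripper opens to 85 mm and grips with 20 to 120 N. Pads are 22 mm wide; open, the fingers measure 114 mm over their backs; the gripper's body (76 mm by 85 mm) begins 54 mm behind the grasp point. The pads swing forward as they close: fully open they stand 13 mm farther back than shut.
Start: joints at [-1.301, 0.521, -0.036, 1.599, 0.021, 1.021, -0.113], TCP at [0.208, 0.589, 0.231] pointing down, gripper open.
Joint ranges: [-2.91, 2.91], [-0.3, 2.13], [-1.5, 1.42], [0.17, 2.43], [-1.26, 4.41], [0.16, 1.93], [-2.52, 2.52]. Speed limits (rad/s): [1.89, 1.89, 2.39, 2.39, 3.01, 3.01, 3.01].

## Interface

Orientations are given as [roll, pitch, yaw] about the fixed x, y, z axes, in that order (R = Rz(yaw) Ry(pitch) Rx(roll)).
In Python, from plant import read_state, snapshot, camera_params, sign_off, hold_point_z gives the robot as it stands.
- The arm moves only by the tool send_rows, never from a script. Its argument "moves" is a list that holds one entry, the list of rows, each a list of 5 numbers: the opening, from 0 (shut) to 1 (fully open), then the shift along the tool's x, y, z in mm, then the turn about the tool's x in degrees. In form: [[[grip, tx, ty, tz, turn], ...]]. A call has 1 to 12 rows; each row is the pose to reach, as a shift and turn from the pose commanded when the call began, along the tool's axes at that moment; what a row does not reach only later rows make up. A row lasts 1/8 s, in which the tool goes at most 62.5 mm and 10.7 degrees, less where a joint would pass 70% of its speed; a pose out of reach is approached as far as the arm can. A call with a gripper value outside its range is refused whole. The fingers move at their own pace and stop on an object; "newtons" is the grip in N (left out, the last holds). Time passes only in rows, so rows that repeat a pose let the fingers close. It gives the time, the measured TCP pose, the force and the opening at its end, in the units of the state.
- read_state(): the state, without advancing time (a new reading comes with each control period).
- snapshot(name): name is "scene" or "top"; returns (picture, depth): 400x640x3 uint8, red, green, blue; 400x640 float32, m along the optical axis (not along the pixel's ray), 0 where there is no reading.
- camera_params(name): a dict with "fov_y" (degrees; the focal length in pixels is half the picture's height over the tangent of half this angle, whatever the lens; pixels are square), "cx", "cy" (the principal point, pixels), "eye" and "rotation" of the camera in the world. Camera axes: x right, y up, looking along -z (the intrinsics and any distortion apply to the point x, -y, -z); pixel columns grow to the right and rows downward; lengths in m; the calibration is good to about 2 mm. A picture is of the moment at which its call begins. camera_params takes no time and is no camera call.
- sign_off(): hands the job in, once; it reports no verdict.
The state is a dict: "time": time; "joints": joint angles; "qvel": joint speeds; "joint_efforts": joint torques, N m; "tcp_pos": TCP position; "orientation": TCP orientation; "wrist_force": force on the tool from outside, world axes, zero at the start; "moment": the same for the moment, N m; "opening": finger opening in m.
Only numpy, scipy, OpenCV 4.12 (cv2) and the standard library are available. Lean on these libraries where they do the work, as an engineer would, in place of code of your own. Each camera call takes 0.05 s, during which the arm holds its last target.

## Working session

There is one attempt and no reset: what is moved stays moved. The work goes in short steps, Python scripts to look and compute and a tool call to move; the robot and the scene stay as the last step left them, time stands still between calls to the robot, and variables do not carry over. Pictures are saved under pics/ and viewed, and the job is handed in when it is done.

Besides the shell and the picture viewer there is one more tool, called after ">>>" as name(argument=value, ...), one argument or row to a line, values as JSON. send_rows: Moves the arm, as the interface text tells. Its arguments: {"type":"object","properties":{"moves":{"type":"array","items":{"type":"array","items":{"type":"array","items":{"type":"number"}}}},"newtons":{"type":"number"}},"required":["moves"]}

```bash
ls; mkdir -p pics
python3 - <<'E'
from plant import *
import cv2, numpy as np, json
s=read_state();print(s)
print(hold_point_z if not callable(hold_point_z) else hold_point_z())
for n in("scene","top"):
    print(camera_params(n))
    p,d=snapshot(n); cv2.imwrite(f"pics/{n}0.png",p[:,:,::-1]); np.savez(f"{n}0.npz",p=p,d=d); print((d>0).mean(),d.max())
E
```

```text
pics
{'time': 0.0, 'joints': array([-1.30120742,  0.52200741, -0.03630527,  1.60000417,  0.02118619,
        1.02109586, -0.11279616]), 'qvel': array([ 1.47750376e-04,  5.35616063e-05,  1.23616792e-03, -9.23906376e-04,
        1.13828964e-03, -3.48456678e-04, -5.57861510e-04]), 'joint_efforts': array([-7.76246470e-04, -9.27118564e+01,  1.97995283e+00, -3.69919789e+01,
        1.78474677e-02,  8.40204069e-03, -4.47786124e-05]), 'tcp_pos': array([0.20823628, 0.58893283, 0.23073146]), 'orientation': array([-1.49995743,  1.56966603, -1.83977894]), 'wrist_force': array([-0.21817674, -0.5945567 ,  0.42076248]), 'moment': array([0.00436276, 0.01450024, 0.02557158]), 'opening': 0.08524065175655414}
0.0187
{'fov_y': 49.02760846706673, 'cx': 320.9581381188553, 'cy': 205.7022440596494, 'eye': array([ 1.04706973, -0.4452072 ,  0.87353024]), 'rotation': array([7.22780556e-01, 7.59094609e-04, 9.88131742e-01])}
0.9959296875 3.6261446
{'fov_y': 56.02221876547718, 'cx': 322.7924388162562, 'cy': 193.7494586490131, 'eye': array([ 0.20898251, -0.05152297,  1.09978984]), 'rotation': array([ 0.20420147,  0.00493106, -1.63597637])}
0.9958515625 2.139386
```

View pics/scene0.png

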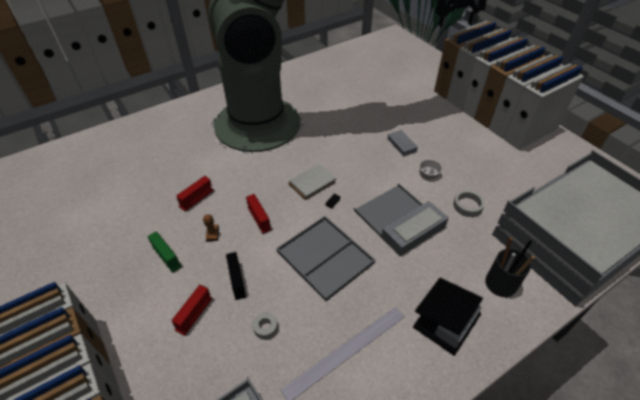

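View pics/top0.png

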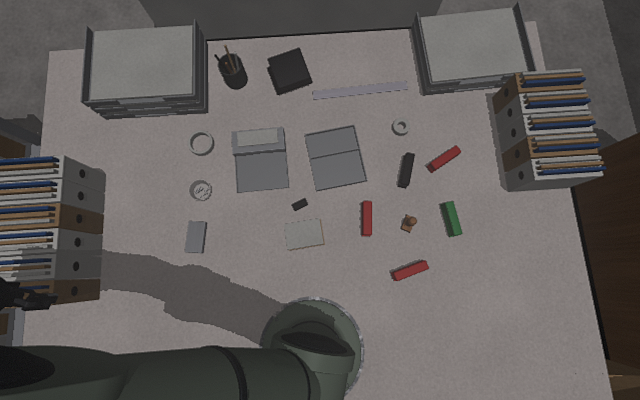

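The scene picture shows a black stapler at (236,275), stamp (210,228), small roll (265,325), tin (402,142), kit tray (326,258), shelf tray (402,217). The top picture shows the stapler at (405,170), the look-alikes in red at (443,158), (366,218), (410,270) and in green at (452,218), the stamp (409,222), small roll (400,128), tin (196,237), shelf tray (260,160), kit tray (336,158), large roll (202,143), dish (201,190), paper pad (304,234) and a small black clip/eraser (300,204).

```bash
cat > h.py <<'E'
import numpy as np, cv2
from scipy.spatial.transform import Rotation as Ro
from plant import *
def cam(n):
    c=camera_params(n); f=200/np.tan(np.radians(c['fov_y'])/2)
    return f,c['cx'],c['cy'],np.array(c['eye']),Ro.from_euler('xyz',c['rotation']).as_matrix()
def ray(n,u,v):
    f,cx,cy,e,R=cam(n); d=np.stack([(np.asarray(u,float)-cx)/f,-(np.asarray(v,float)-cy)/f,-np.ones_like(np.asarray(u,float))],-1)
    return e,d@R.T
def plane(n,u,v,z):
    e,d=ray(n,u,v); return e+d*((z-e[2])/d[...,2])[...,None]
def pts(n,d):
    v,u=np.mgrid[:400,:640]; e,r=ray(n,u,v); return e+r*d[...,None]
def proj(n,P):
    f,cx,cy,e,R=cam(n); q=(np.asarray(P,float)-e)@R; return np.stack([cx+f*q[...,0]/-q[...,2],cy-f*q[...,1]/-q[...,2]],-1)
E
python3 - <<'E'
from h import *
for n in("top","scene"):
    P=pts(n,np.load(n+"0.npz")['d'])
    L={"top":dict(t1=(250,280),t2=(440,320),t3=(560,250),t4=(380,60),t5=(230,215),tin=(196,237),shelf=(260,139),strip=(260,172),kb=(330,140),kf=(338,170),stp=(405,165),roll=(395,128),stamp=(411,219)),
       "scene":dict(t1=(300,150),t2=(100,200),t3=(300,350),tin=(402,141),shelf=(414,222),strip=(385,205),stp=(232,260),roll=(258,326),stamp=(209,219))}[n]
    for k,(u,v) in L.items():
        q=P[v-2:v+3,u-2:u+3].reshape(-1,3); print(n,k,np.median(q,0).round(4),q[:,2].std().round(4))
p=[np.load(n+"0.npz")['p'] for n in("top","scene")]
def up(a,x0,y0,x1,y1,k): return cv2.resize(a[y0:y1,x0:x1,::-1],None,fx=k,fy=k,interpolation=cv2.INTER_CUBIC)
cv2.imwrite("pics/c1.png",cv2.convertScaleAbs(up(p[0],340,100,480,290,3),alpha=1.6))
cv2.imwrite("pics/c2.png",cv2.convertScaleAbs(up(p[0],170,110,380,270,3.5),alpha=1.6))
E
```

```text
top t1 [ 0.1994  0.1624 -0.0002] 0.0019
top t2 [ 5.58e-02 -3.64e-01 -1.00e-04] 0.0018
top t3 [ 2.257e-01 -7.331e-01  4.000e-04] 0.0021
top t4 [ 8.641e-01 -2.735e-01 -6.000e-04] 0.0018
top t5 [ 0.391   0.2173 -0.0009] 0.0015
top tin [0.33   0.311  0.0197] 0.0019
top shelf [0.6052 0.1142 0.0428] 0.0018
top strip [0.5152 0.1237 0.0037] 0.002
top kb [ 0.6024 -0.094   0.0035] 0.002
top kf [ 0.5055 -0.1114  0.0036] 0.0022
top stp [ 0.4961 -0.3041  0.0466] 0.0048
top roll [ 0.6204 -0.2923  0.0239] 0.0045
top stamp [ 0.3351 -0.2982  0.069 ] 0.0029
scene t1 [0.1843 0.0476 0.0007] 0.0016
scene t2 [ 0.06   -0.5062  0.0009] 0.002
scene t3 [ 0.7108 -0.2759  0.0009] 0.0016
scene tin [0.3369 0.3113 0.0208] 0.1671
scene shelf [0.6051 0.1172 0.0437] 0.0012
scene strip [0.4982 0.1183 0.0048] 0.0011
scene stp [ 0.4637 -0.3031  0.0482] 0.1618
scene roll [ 0.6253 -0.3265  0.023 ] 0.0087
scene stamp [ 0.3397 -0.3008  0.0668] 0.1583
```

View pics/c1.png

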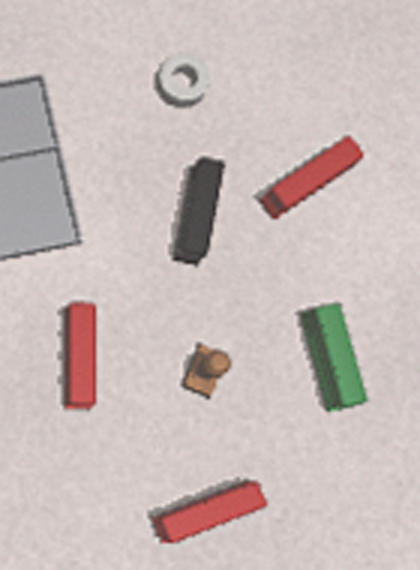

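View pics/c2.png

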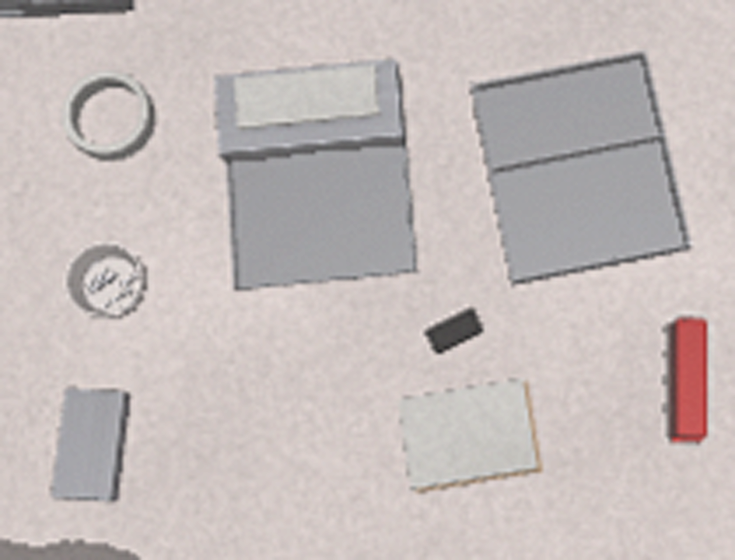

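```bash
cat > meas.py <<'E'
from h import *
import sys
def rect(n,p,P,box,mask,label,zs=None):
    x0,y0,x1,y1=box; m=np.zeros(mask.shape,np.uint8); m[y0:y1,x0:x1]=mask[y0:y1,x0:x1]
    m=cv2.morphologyEx(m,cv2.MORPH_OPEN,np.ones((2,2)))
    k,l,st,_=cv2.connectedComponentsWithStats(m); 
    if k<2: print(label,"none");return
    i=1+st[1:,4].argmax(); v,u=np.where(l==i)
    z=np.median(P[v,u,2]) if zs is None else zs
    c=max(cv2.findContours((l==i).astype(np.uint8),0,1)[0],key=cv2.contourArea)[:,0]
    q=plane(n,c[:,0],c[:,1],z)[:,:2].astype(np.float32)
    (cx,cy),(w,h),a=cv2.minAreaRect(q*1000); 
    if w<h: w,h,a=h,w,a+90
    print(n,label,"px",(u.mean().round(1),v.mean().round(1)),"z",round(float(z),4),"ctr",(round(cx),round(cy)),"size",(round(w),round(h)),"long-axis deg",round((a+90)%180-90,1))
E
python3 - <<'E'
from meas import *
for n in("top","scene"):
    D=np.load(n+"0.npz");p,d=D['p'],D['d'];P=pts(n,d);z=P[...,2]
    hsv=cv2.cvtColor(p,cv2.COLOR_RGB2HSV);H,S,V=[hsv[...,i].astype(int) for i in range(3)]
    r,g,b=[p[...,i].astype(int) for i in range(3)]
    B={"top":dict(stapler=(385,140,425,200),tin=(175,210,215,265),roll=(380,110,420,145),stamp=(390,200,430,245),sh=(220,115,300,205),kit=(295,115,380,205),lr=(180,125,222,165),dish=(183,172,220,208)),
     "scene":dict(stapler=(220,245,252,305),tin=(380,125,425,160),roll=(245,305,285,345),stamp=(195,205,225,250),sh=(350,180,455,260),kit=(270,210,380,305),lr=(448,185,488,222),dish=(412,155,448,185))}[n]
    rect(n,p,P,B['stapler'],((z>.038)&(z<.06)),"stapler>38")
    rect(n,p,P,B['stapler'],((V<70)&(z>.01)),"stapler dark")
    rect(n,p,P,B['tin'],((z>.012)&(z<.03)),"tin")
    rect(n,p,P,B['roll'],((z>.016)&(z<.035)),"roll")
    rect(n,p,P,B['lr'],((z>.016)&(z<.035)),"large")
    rect(n,p,P,B['dish'],((z>.016)&(z<.035)),"dish")
    rect(n,p,P,B['stamp'],((z>.045)&(z<.085)),"stamp top",.062)
    rect(n,p,P,B['stamp'],((z>.006)&(z<.03)),"stamp base")
    rect(n,p,P,B['sh'],((z>.033)&(z<.06)),"shelf")
    grey=(b-r>-3)
    rect(n,p,P,B['sh'],grey,"shelf tray grey",.01)
    rect(n,p,P,B['sh'],grey&(z<.02),"strip",.004)
    rect(n,p,P,B['kit'],grey,"kit",.012)
R=Ro.from_euler('xyz',read_state()['orientation']).as_matrix();print(R.round(3))
E
```

```text
top stapler>38 px (np.float64(407.9), np.float64(169.2)) z 0.0461 ctr (483, -311) size (99, 27) long-axis deg -16.7
top stapler dark px (np.float64(407.3), np.float64(170.0)) z 0.046 ctr (482, -310) size (99, 30) long-axis deg -15.2
top tin px (np.float64(195.8), np.float64(237.6)) z 0.0196 ctr (329, 311) size (90, 52) long-axis deg -7.2
top roll px (np.float64(401.8), np.float64(126.5)) z 0.0225 ctr (624, -314) size (49, 48) long-axis deg 86.1
top large px (np.float64(200.7), np.float64(142.8)) z 0.0209 ctr (615, 297) size (77, 72) long-axis deg 42.0
top dish px (np.float64(195.8), np.float64(187.4)) z 0.0188 ctr (475, 308) size (64, 44) long-axis deg -41.9
top stamp top px (np.float64(412.4), np.float64(221.8)) z 0.062 ctr (328, -303) size (25, 22) long-axis deg 86.2
top stamp base px (np.float64(407.0), np.float64(225.6)) z 0.0118 ctr (329, -303) size (45, 28) long-axis deg -24.3
top shelf px (np.float64(258.3), np.float64(140.9)) z 0.0407 ctr (601, 120) size (156, 70) long-axis deg -87.8
top shelf tray grey px (np.float64(261.6), np.float64(165.6)) z 0.01 ctr (551, 120) size (193
[... 988 characters left out ...]
.062 ctr (340, -303) size (40, 23) long-axis deg -4.7
scene stamp base px (np.float64(212.5), np.float64(233.9)) z 0.0117 ctr (337, -302) size (47, 29) long-axis deg -32.0
scene shelf px (np.float64(415.4), np.float64(224.8)) z 0.0417 ctr (612, 118) size (160, 73) long-axis deg -87.9
scene shelf tray grey px (np.float64(399.3), np.float64(218.4)) z 0.01 ctr (559, 131) size (179, 178) long-axis deg -88.1
scene strip px (np.float64(391.5), np.float64(213.2)) z 0.004 ctr (556, 124) size (180, 158) long-axis deg 1.8
scene kit px (np.float64(326.3), np.float64(258.0)) z 0.012 ctr (551, -105) size (183, 158) long-axis deg 7.9
[[-0.     0.333  0.943]
 [-0.001  0.943 -0.333]
 [-1.    -0.001  0.   ]]
```

>>> send_rows(
  moves=[
    [[1, 20, -40, 40, -2], [1, 60, -90, 90, -6], [1, 80, -140, 140, -12], [1, 80, -180, 180, -12], [1, 80, -210, 205, -12], [1, 80, -221, 213, -12], [1, 80, -221, 213, -12], [1, 80, -221, 213, -12]],
  ],
  newtons=40,
)

```text
time: 1.1
tcp_pos: [0.335, 0.3113, 0.1513]
orientation: [1.749, 1.57, 1.62]
wrist_force: [-0.9, 0.4, -0.1]
opening: 0.0855
```

Run:
```python
from h import *
s=read_state();print(s['time'],s['tcp_pos'],s['joints'].round(2),s['wrist_force'],Ro.from_euler('xyz',s['orientation']).as_matrix().round(3))
for n in("scene","top"):
    p,d=snapshot(n); np.savez(f"{n}1.npz",p=p,d=d)
    c=proj(n,s['tcp_pos']);print(n,c)
    x,y=c.astype(int); q=cv2.convertScaleAbs(p[max(0,y-60):y+60,max(0,x-70):x+70,::-1],alpha=1.6)
    q=cv2.resize(q,None,fx=5,fy=5,interpolation=cv2.INTER_CUBIC)
    cv2.circle(q,(int((c[0]-max(0,x-70)+.5)*5),int((c[1]-max(0,y-60)+.5)*5)),4,(0,0,255),-1)
    cv2.imwrite(f"pics/g_{n}1.png",q)
    P=pts(n,d)
    # table plane fit
    m=(abs(P[...,2])<.006)&(P[...,0]>.1)&(P[...,0]<.8)&(abs(P[...,1])<.5)
    A=np.c_[P[m][:,:2],np.ones(m.sum())];print("plane",np.linalg.lstsq(A,P[m][:,2],rcond=None)[0])
```

```text
1.1 [0.33499367 0.31133772 0.15133649] [-0.82  0.38 -0.07  2.1   0.04  0.66  0.52] [-0.90081534  0.39218727 -0.05809698] [[-0.     0.128  0.992]
 [ 0.001  0.992 -0.128]
 [-1.     0.001 -0.   ]]
scene [408.09863577 104.03227919]
plane [0.00124547 0.00021998 0.00052372]
top [178.28426377 230.39374667]
plane [-0.00014661  0.00011579  0.00034485]
```

View pics/g_scene1.png

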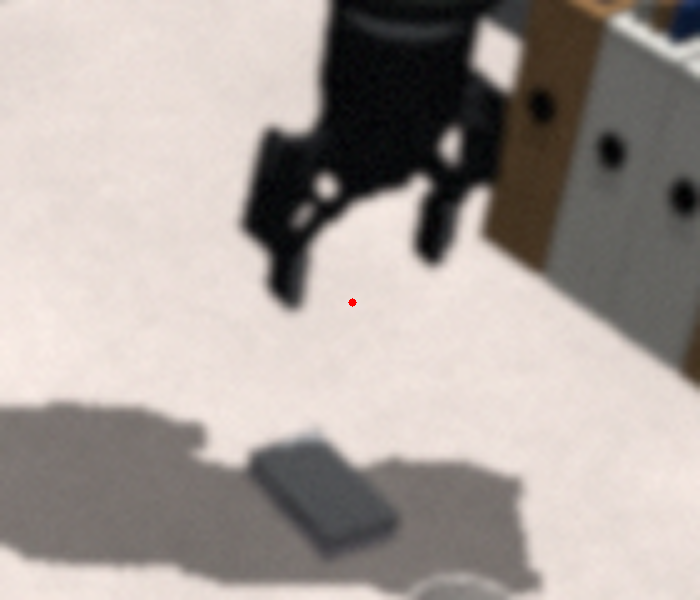

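View pics/g_top1.png

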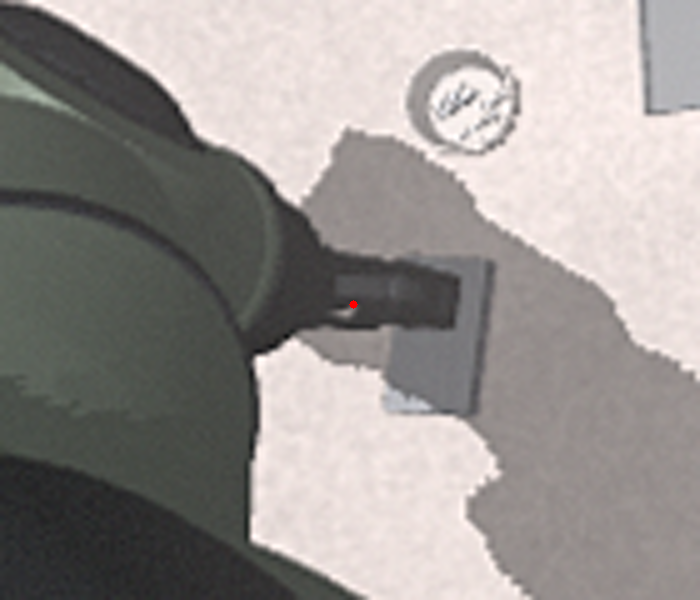

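Run:
```python
from h import *
for n in("scene","top"):
    D=np.load(n+"1.npz");P=pts(n,D['d']);p=D['p']
    m=(P[...,2]>.155)&(P[...,2]<.23)&(abs(P[...,0]-.335)<.09)&(abs(P[...,1]-.311)<.12)&(p.max(-1)<70)
    q=P[m]; print(n,m.sum())
    t=np.array([.335,.3113,0])
    j=np.array([.128,.992,0]);w=np.array([.992,-.128,0])
    for sgn in(-1,1):
        for a,b in((.155,.175),(.175,.195),(.195,.23)):
            k=q[((q-t)@j*sgn>.03)&(q[:,2]>a)&(q[:,2]<b)]
            if len(k)>5:
                J=(k-t)@j*1000;W=(k-t)@w*1000
                print(sgn,a,len(k),"jaw pct",np.percentile(J,[3,50,97]).round(1),"width pct",np.percentile(W,[3,50,97]).round(1))
```

```text
scene 377
-1 0.175 44 jaw pct [-57.2 -51.8 -44. ] width pct [-4.2  5.9 10. ]
-1 0.195 140 jaw pct [-74.1 -53.3 -33.9] width pct [-10.2   8.2  14.3]
1 0.155 11 jaw pct [41.2 43.  53.3] width pct [-6.8  2.  10.3]
1 0.175 46 jaw pct [40.3 43.5 54.8] width pct [-6.   5.4 11. ]
1 0.195 112 jaw pct [32.8 54.4 70.2] width pct [-9.8  7.7 14.5]
top 71
-1 0.195 67 jaw pct [-74.  -68.7 -31.9] width pct [-14.1  -4.6  12.2]
```

The gripper in the scene cloud lies within about 2 mm of its reported pose. The two views differ by about 5–10 mm in x: side faces and blur push the two masks apart in opposite directions, so I use the mean. Tin at (335, 310), matching the TCP's x and y. Now I descend and grip.

>>> send_rows(
  moves=[
    [[1, 50, 0, 0, 0], [1, 100, 0, 0, 0], [1, 130, 0, 0, 0], [1, 145, 0, 0, 0], [1, 149, 0, 0, 0], [1, 149, 0, 0, 0], [0.3, 149, 0, 0, 0], [0.3, 149, 0, 0, 0], [0.3, 149, 0, 0, 0], [0.3, 149, 0, 0, 0], [0.3, 149, 0, 0, 0], [0.3, 149, 0, 0, 0]],
  ],
  newtons=40,
)

```text
time: 2.7
tcp_pos: [0.3358, 0.3102, 0.003]
orientation: [0.963, 1.57, 0.833]
wrist_force: [0.0, -0.7, 12.4]
opening: 0.0492
```

>>> send_rows(
  moves=[
    [[0.3, -15, 0, 0, 0], [0.3, -50, 0, 0, 0], [0.3, -90, -5, 5, 4], [0.3, -100, -20, 25, 12], [0.3, -100, -45, 55, 21], [0.3, -100, -75, 85, 30], [0.3, -100, -105, 115, 39], [0.3, -100, -130, 145, 48], [0.3, -100, -150, 168, 57], [0.3, -100, -163, 183, 66], [0.3, -100, -170, 192, 75], [0.3, -100, -171.6, 194, 80.5]],
  ],
)

```text
time: 4.2
tcp_pos: [0.5059, 0.114, 0.1032]
orientation: [2.675, 1.57, 1.134]
wrist_force: [-0.1, 0.5, -1.4]
opening: 0.0488
```

```bash
cat > look.py <<'E'
from h import *
import sys
tag=sys.argv[1]; s=read_state()
R=Ro.from_euler('xyz',s['orientation']).as_matrix()
print(round(s['time'],2),(s['tcp_pos']*1000).round(1),"jaw yaw",np.degrees(np.arctan2(R[1,1],R[0,1])).round(1),s['joints'].round(2),s['wrist_force'].round(1),round(s['opening'],4))
for a in sys.argv[2:]:
    n,x,y,w=a.split(",");x,y,w=int(x),int(y),int(w)
    p,d=snapshot(n);np.savez(f"{n}{tag}.npz",p=p,d=d)
    x0,y0=max(0,x-w),max(0,y-int(w*.75)); q=p[y0:y0+int(1.5*w),x0:x0+2*w,::-1]
    k=760/q.shape[1] if q.shape[1]/q.shape[0]>1.27 else 590/q.shape[0]
    cv2.imwrite(f"pics/{n}{tag}.png",cv2.convertScaleAbs(cv2.resize(q,None,fx=k,fy=k,interpolation=cv2.INTER_CUBIC),alpha=1.6));print(n,"origin",x0,y0,"scale",round(k,2))
E
python3 look.py 2 scene,400,190,75
```

```text
4.2 [505.9 114.  103.2] jaw yaw 1.7 [-0.56  0.56  0.31  2.   -0.29  0.62 -0.04] [-0.1  0.5 -1.4] 0.0488
scene origin 325 134 scale 5.07
```

View pics/scene2.png

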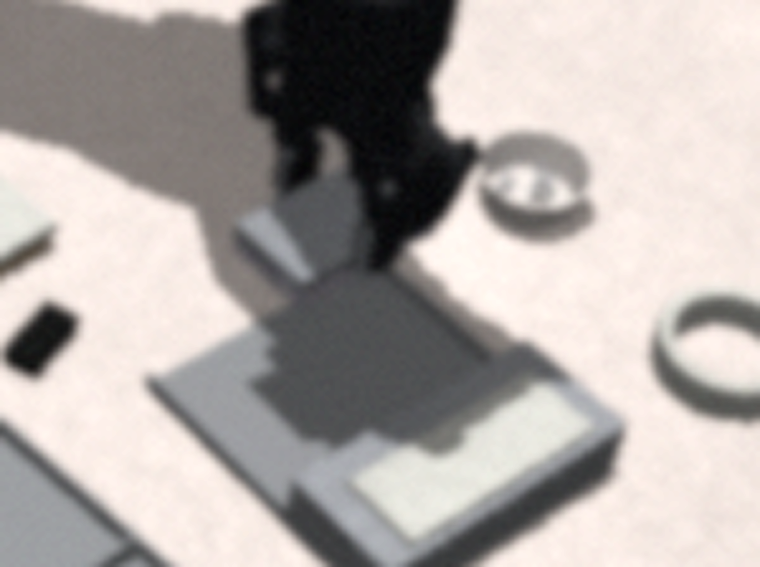

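The tin hangs level between the jaws at crop (300,230) over the open strip. Next I lower it, release it and back off upward.

>>> send_rows(
  moves=[
    [[0.3, 40, 0.5, 1, 0], [0.3, 75, 0.5, 1, 0], [0.3, 90, 0.5, 1, 0], [0.3, 95, 0.5, 1, 0], [0.3, 95.5, 0.5, 1, 0], [0.75, 95.5, 0.5, 1, 0], [0.75, 95.5, 0.5, 1, 0], [0.75, 95.5, 0.5, 1, 0], [0.75, 85, 0.5, 1, 0], [0.75, 50, 0.5, 1, 0], [0.75, 0, 0.5, 1, 0], [0.75, 0, 0.5, 1, 0]],
  ],
)

```text
time: 5.75
tcp_pos: [0.5077, 0.114, 0.1059]
orientation: [1.908, 1.565, 0.372]
wrist_force: [-0.0, 0.1, -0.4]
opening: 0.0639
```

>>> send_rows(
  moves=[
    [[0.6, 0, -40, 0, -10], [0.6, 0, -95, 0, -20], [0.6, 0, -95, 0, -30], [0.6, 0, -95, 0, -40], [0.6, 0, -95, 0, -50], [0.6, 0, -95, 0, -60], [0.6, 0, -95, 0, -70], [0.6, 0, -95, 0, -80], [0.6, 0, -95, 0, -90], [0.6, 0, -95, 0, -90]],
  ],
)

```text
time: 7.0
tcp_pos: [0.411, 0.1099, 0.1023]
orientation: [2.841, 1.57, 2.875]
wrist_force: [0.2, -0.4, -0.2]
opening: 0.0513
```

```bash
python3 look.py 3 scene,400,190,75 top,260,165,60
python3 - <<'E'
from meas import *
for n,B in(("top",(225,140,300,205)),("scene",(350,170,440,250))):
    D=np.load(n+"3.npz");p,d=D['p'],D['d'];P=pts(n,d);z=P[...,2]
    for lo in(.014,.018):
        rect(n,p,P,B,(z>lo)&(z<.03)&(P[...,0]<.56)&(P[...,0]>.44)&(abs(P[...,1]-.117)<.07),"tin")
E
```

```text
7.0 [411.  109.9 102.3] jaw yaw 92.0 [-0.3   0.43 -0.12  2.21  0.11  0.5   1.1 ] [ 0.2 -0.4 -0.2] 0.0513
scene origin 325 134 scale 5.07
top origin 200 120 scale 6.33
top tin px (np.float64(274.4), np.float64(171.0)) z 0.0226 ctr (503, 81) size (50, 24) long-axis deg 2.3
top tin px (np.float64(274.3), np.float64(170.9)) z 0.0232 ctr (504, 80) size (47, 23) long-axis deg 6.0
scene tin px (np.float64(387.4), np.float64(204.6)) z 0.0243 ctr (513, 113) size (96, 55) long-axis deg -87.9
scene tin px (np.float64(387.5), np.float64(204.1)) z 0.0244 ctr (511, 114) size (94, 53) long-axis deg -87.5
```

View pics/scene3.png

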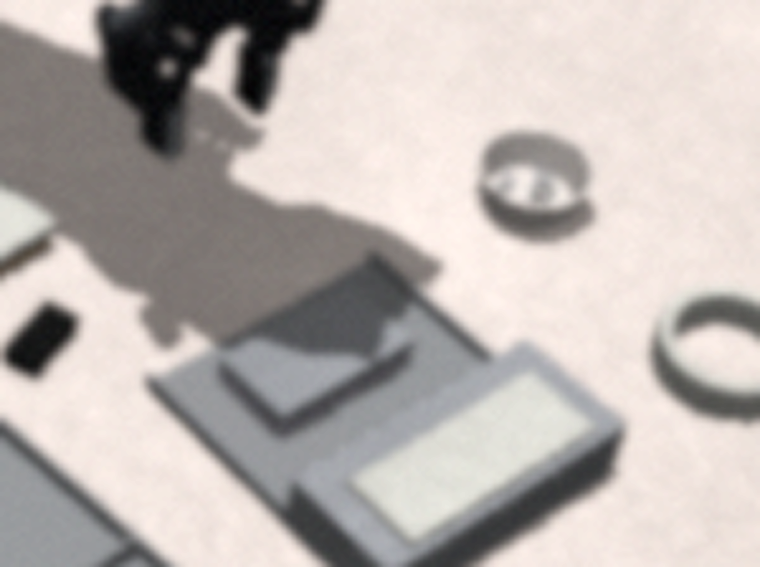

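View pics/top3.png

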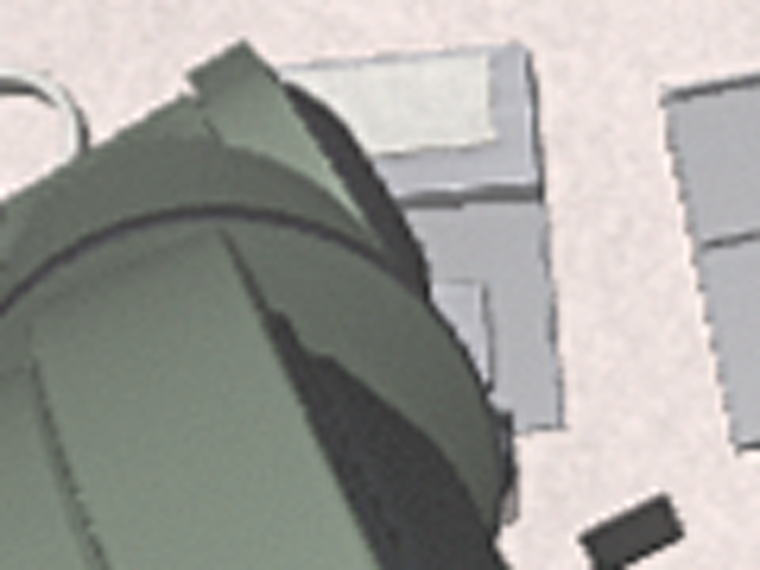

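The tin lies square on the strip (long axis −87.7°). Next I push it along tray x with both fingers, leading face to just short of the shelf edge.

>>> send_rows(
  moves=[
    [[0.6, 50, 0, 0, 0], [0.6, 85, 0, 10, 0], [0.6, 91, 0, 30, 0], [0.6, 91, 0, 50, 0], [0.6, 91, 0, 60, 0], [0.6, 91, 0, 68, 0], [0.6, 91, 0, 76, 0], [0.6, 91, 0, 84, 0], [0.6, 91, 0, 92, 0], [0.6, 91, 0, 100, 0], [0.6, 91, 0, 106, 0], [0.6, 91, 0, 106, 0]],
  ],
)

```text
time: 8.6
tcp_pos: [0.5175, 0.1139, 0.0113]
orientation: [0.219, 1.57, 0.254]
wrist_force: [-0.1, 0.8, -0.8]
opening: 0.051
```

>>> send_rows(
  moves=[
    [[0.6, 0, 0, 8, 0], [0.6, 0, 0, 16, 0], [0.6, 0, 0, 23, 0], [0.6, 0, 0, 29, 0], [0.6, 0, 0, 33, 0], [0.6, 0, 0, 36, 0], [0.6, 0, 0, 38, 0], [0.6, 0, 0, 40, 0], [0.6, 0, 0, 40, 0], [0.6, 0, 0, 40, 0]],
  ],
)

```text
time: 9.85
tcp_pos: [0.557, 0.1154, 0.0113]
orientation: [0.18, 1.571, 0.216]
wrist_force: [0.1, 0.6, 0.3]
opening: 0.0513
```

```bash
python3 look.py 4 scene,400,200,60
```

```text
9.85 [557.  115.4  11.3] jaw yaw 92.0 [-0.23  0.75 -0.11  1.88  0.15  0.52  1.16] [0.1 0.6 0.3] 0.0513
scene origin 340 155 scale 6.33
```

View pics/scene4.png

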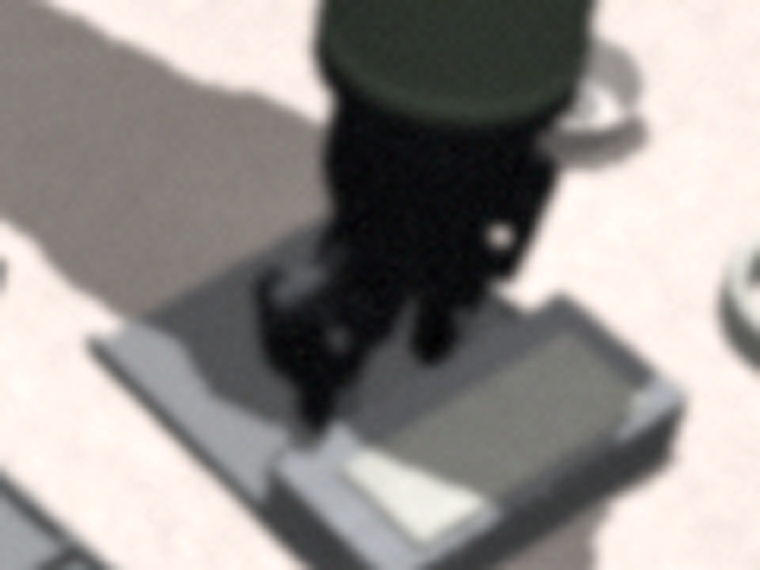

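>>> send_rows(
  moves=[
    [[0.6, 0, 0, -8, 0], [0.6, -5, 0, -30, 0], [0.6, -40, 0, -40, 0], [0.7, -90, -10, -50, 0], [0.7, -130, -50, -70, 5], [0.7, -139, -100, -95, 12], [0.7, -139, -150, -120, 20], [0.7, -139, -200, -145, 28], [0.7, -139, -250, -170, 30], [0.7, -139, -300, -195, 30], [0.7, -139, -350, -220, 30], [0.7, -139, -390, -234, 30]],
  ],
)

```text
time: 11.4
tcp_pos: [0.3352, -0.2842, 0.1504]
orientation: [-1.304, 1.571, -1.794]
wrist_force: [0.7, -0.2, -0.1]
opening: 0.0599
```

>>> send_rows(
  moves=[
    [[0.7, 0, -14, -14, 0], [0.7, 0, -14, -14, 0]],
  ],
)

```text
time: 11.65
tcp_pos: [0.3165, -0.2882, 0.1502]
orientation: [3.113, 1.57, 2.623]
wrist_force: [-0.5, -0.0, 0.7]
opening: 0.0595
```

```bash
python3 look.py 5 scene,405,215,55 top,260,160,55; cp pics/scene5.png pics/scene5a.png
python3 - <<'E'
from meas import *
for n,B,Bs in(("top",(225,115,300,205),(390,200,430,245)),("scene",(350,170,455,260),(195,205,225,250))):
    D=np.load(n+"5.npz");p,d=D['p'],D['d'];P=pts(n,d);z=P[...,2]
    rect(n,p,P,B,(z>.014)&(z<.031)&(P[...,0]<.6),"tin?")
    rect(n,p,P,B,(z>.035)&(z<.06),"shelf")
    m=(z>.05)&(z<.08);rect(n,p,P,Bs,m&(p[...,0]>p[...,2]+15),"stamp",.06)
E
```

```text
11.65 [ 316.5 -288.2  150.2] jaw yaw 61.9 [ 0.56  0.34  0.05  2.18 -0.03  0.62  1.71] [-0.5 -0.   0.7] 0.0595
scene origin 350 174 scale 6.91
top origin 205 119 scale 6.91
top tin? px (np.float64(261.1), np.float64(153.6)) z 0.0191 ctr (568, 116) size (90, 10) long-axis deg -88.1
top shelf px (np.float64(258.4), np.float64(140.9)) z 0.0408 ctr (601, 120) size (156, 70) long-axis deg -87.8
top stamp px (np.float64(411.8), np.float64(224.0)) z 0.06 ctr (322, -302) size (17, 11) long-axis deg 86.2
scene tin? px (np.float64(429.8), np.float64(175.2)) z 0.0174 ctr (488, 283) size (50, 23) long-axis deg 41.8
scene shelf px (np.float64(415.4), np.float64(224.5)) z 0.0418 ctr (612, 118) size (160, 72) long-axis deg -87.9
scene stamp px (np.float64(208.2), np.float64(220.2)) z 0.06 ctr (337, -303) size (37, 23) long-axis deg -9.9
```

View pics/top5.png

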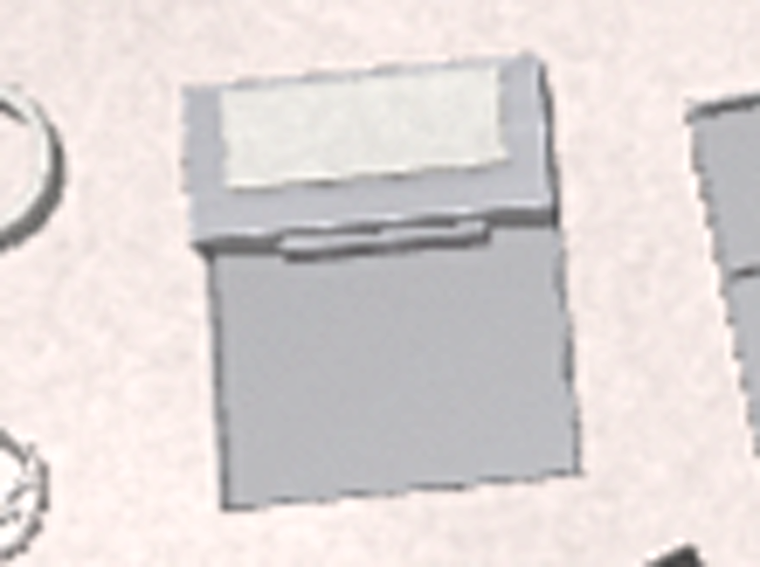

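View pics/scene5.png

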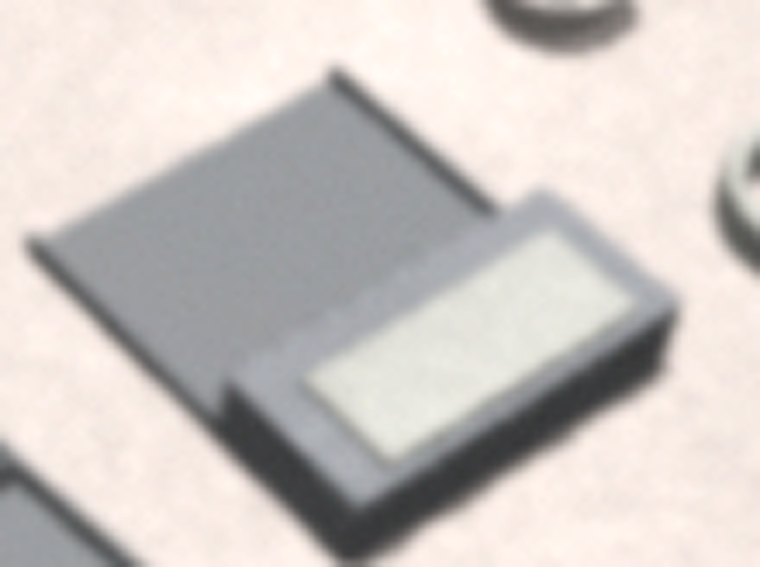

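```bash
python3 - <<'E'
from h import *
p=np.load("top5.npz")['p'].astype(int)
for u in (252,260,268): print(u,[(v,int(p[v,u].sum())) for v in range(145,162)])
for v,z in((154.5,.024),(153.2,.034),(151.2,.039)): print(plane("top",260.7,v,z))
print(proj("scene",[[.337,-.303,.055]]),)
E
python3 look.py 6 scene,215,215,45
```

```text
252 [(145, 264), (146, 325), (147, 364), (148, 367), (149, 366), (150, 364), (151, 416), (152, 260), (153, 345), (154, 329), (155, 217), (156, 258), (157, 344), (158, 356), (159, 345), (160, 344), (161, 348)]
260 [(145, 338), (146, 358), (147, 362), (148, 368), (149, 359), (150, 394), (151, 244), (152, 313), (153, 373), (154, 245), (155, 227), (156, 335), (157, 353), (158, 352), (159, 349), (160, 347), (161, 345)]
268 [(145, 356), (146, 362), (147, 363), (148, 365), (149, 381), (150, 253), (151, 214), (152, 366), (153, 236), (154, 192), (155, 337), (156, 353), (157, 350), (158, 351), (159, 348), (160, 349), (161, 353)]
[0.56348017 0.11666022 0.024     ]
[0.56420677 0.11496944 0.034     ]
[0.56871018 0.11399287 0.039     ]
[[208.47054105 221.54787814]]
11.75 [ 318.4 -287.6  150.4] jaw yaw 62.1 [ 0.56  0.34  0.05  2.17 -0.03  0.62  1.71] [-0.6 -0.3  0.2] 0.0596
scene origin 170 182 scale 8.44
```

View pics/scene6.png

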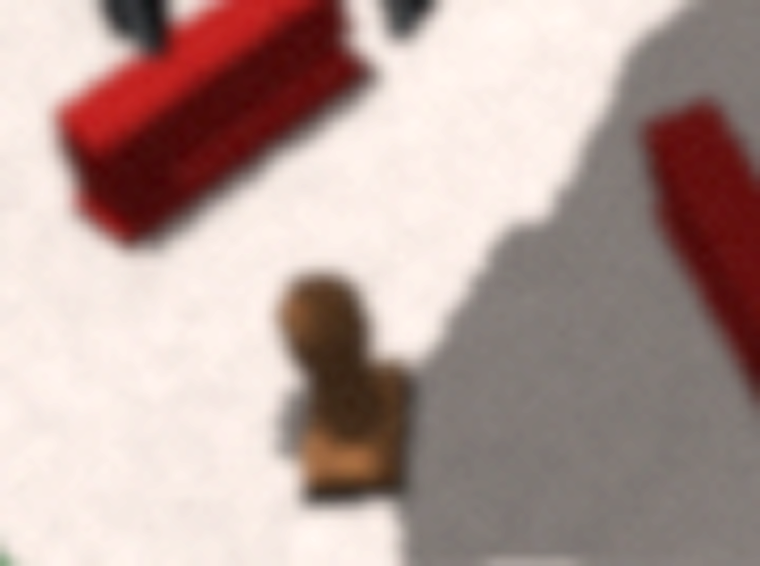

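```bash
cat > tri.py <<'E'
from h import *
def tri(a,b):
    e1,d1=ray("top",*a);e2,d2=ray("scene",*b)
    A=np.stack([d1,-d2],1);s=np.linalg.lstsq(A,e2-e1,rcond=None)[0]
    p,q=e1+s[0]*d1,e2+s[1]*d2;return ((p+q)/2*1000).round(1),(q-p)*1000
E
python3 - <<'E'
from tri import *
print(tri((411,220.7),(208.2,219.3)))
print(plane("top",411,220.7,.06),plane("scene",208.2,219.3,.055))
# roll centre: outer circle of top face, both views
print(tri((400.8,127),(265.2,324)), plane("top",401.,127,.024))
for n in("top","scene"):
    D=np.load(n+"0.npz");p,P=D['p'],pts(n,D['d']);z=P[...,2]
    B=dict(top=(380,110,420,145),scene=(245,305,285,345),)[n]
    x0,y0,x1,y1=B; m=((z[y0:y1,x0:x1]>.02)&(z[y0:y1,x0:x1]<.03)).astype(np.uint8)
    c=max(cv2.findContours(m,0,1)[0],key=cv2.contourArea)[:,0]+[x0,y0]
    q=plane(n,c[:,0],c[:,1],.024)[:,:2]*1000;print(n,"roll circle",cv2.minEnclosingCircle(q.astype(np.float32)))
E
```

```text
(array([ 331.9, -300.9,   57. ]), array([-0.08483188, -0.2028395 ,  0.03848845]))
[ 0.33162505 -0.30011308  0.06      ] [ 0.33010446 -0.30067149  0.055     ]
(array([ 626.4, -311.3,   14.1]), array([ 1.05717124,  2.32124112, -0.15187491])) [ 0.62209078 -0.31067606  0.024     ]
top roll circle ((627.4550170898438, -310.9446105957031), 26.170671463012695)
scene roll circle ((629.4159545898438, -312.9411926269531), 26.331520080566406)
```

>>> send_rows(
  moves=[
    [[0.7, 0, -3, 10, 0], [0.7, 20, -5.5, 18, 0], [0.7, 60, -5.5, 18, 0], [0.7, 90, -5.5, 18, 0], [0.7, 108, -5.5, 18, 0], [0.7, 114, -5.5, 18, 0], [0.7, 114, -5.5, 18, 0], [0.1, 114, -5.5, 18, 0], [0.1, 114, -5.5, 18, 0], [0.1, 114, -5.5, 18, 0], [0.1, 114, -5.5, 18, 0], [0.1, 114, -5.5, 18, 0]],
  ],
  newtons=30,
)

```text
time: 13.3
tcp_pos: [0.3317, -0.3022, 0.0369]
orientation: [-0.196, 1.57, -0.684]
wrist_force: [-0.4, -0.2, 8.0]
opening: 0.0236
```

>>> send_rows(
  moves=[
    [[0.1, -10, 0, 0, 0], [0.1, -40, 0, 0, 0], [0.1, -70, 0, 0, 0], [0.1, -80, 0, 0, 0], [0.1, -80, 0, 0, 0]],
  ],
)

```text
time: 13.92
tcp_pos: [0.3316, -0.3019, 0.1168]
orientation: [-0.114, 1.569, -0.602]
wrist_force: [-0.2, 0.6, -0.8]
opening: 0.0235
```

```bash
python3 look.py 7 scene,210,210,50
```

```text
13.93 [ 331.6 -301.9  116.8] jaw yaw 62.0 [ 0.57  0.43  0.05  2.15 -0.04  0.55  1.73] [-0.2  0.6 -0.8] 0.0235
scene origin 160 173 scale 7.6
```

View pics/scene7.png

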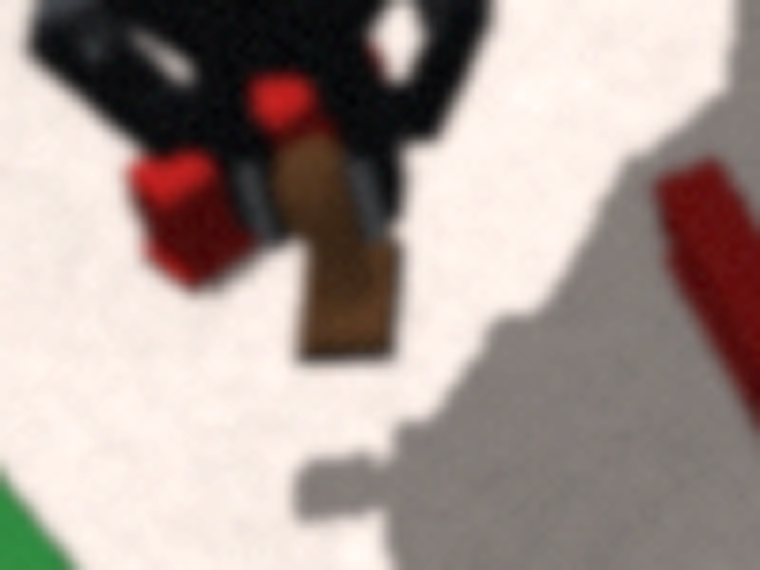

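>>> send_rows(
  moves=[
    [[0.1, 0, 15, -1, 0], [0.1, 0, 45, -3, -3], [0.1, 0, 90, -6, -6], [0.1, 0, 135, -10, -10], [0.1, 0, 180, -13, -14], [0.1, 0, 225, -16, -18], [0.1, 0, 270, -19, -22], [0.1, 0, 315, -22, -26], [0.1, 0, 360, -26, -30], [0.1, 0, 405, -29, -30], [0.1, 0, 440, -31.5, -30], [0.1, 0, 455, -32.5, -30]],
  ],
)

```text
time: 15.48
tcp_pos: [0.5156, 0.118, 0.1153]
orientation: [2.868, 1.569, 2.906]
wrist_force: [-0.1, -0.4, -0.5]
opening: 0.0238
```

>>> send_rows(
  moves=[
    [[0.1, 0, 0, 0, 0], [0.1, 0, 0, 0, 0]],
  ],
)

```text
time: 15.72
tcp_pos: [0.5154, 0.1141, 0.116]
orientation: [-2.473, 1.57, -2.439]
wrist_force: [0.2, -0.2, -0.6]
opening: 0.0234
```

```bash
python3 look.py 8 scene,400,190,60
```

```text
15.72 [515.4 114.1 116. ] jaw yaw 92.0 [-0.26  0.53 -0.09  1.95  0.08  0.66  1.2 ] [ 0.2 -0.2 -0.6] 0.0234
scene origin 340 145 scale 6.33
```

View pics/scene8.png

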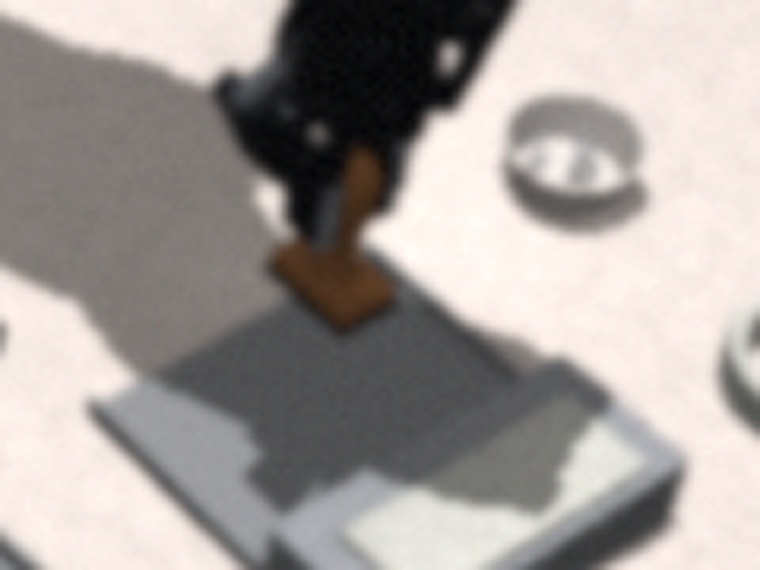

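>>> send_rows(
  moves=[
    [[0.1, 25, 0, 0, 0], [0.1, 50, 0, 0, 0], [0.1, 66, 0, 0, 0], [0.1, 72, 0, 0, 0], [0.1, 74.5, 0, 0, 0], [0.1, 75, 0, 0, 0], [0.25, 75, 0, 0, 0], [0.5, 75, 0, 0, 0], [0.6, 75, 0, 0, 0], [0.6, 70, 0, 0, 0], [0.6, 45, 0, 0, 0], [0.6, 0, 0, 0, 0]],
  ],
)

```text
time: 17.27
tcp_pos: [0.5152, 0.1151, 0.1165]
orientation: [-2.893, 1.568, -2.857]
wrist_force: [-0.0, -0.4, 0.8]
opening: 0.0517
```

```bash
python3 look.py 9 scene,400,190,60
```

```text
17.27 [515.2 115.1 116.5] jaw yaw 92.0 [-0.26  0.53 -0.1   1.95  0.08  0.67  1.2 ] [-0.  -0.4  0.8] 0.0517
scene origin 340 145 scale 6.33
```

View pics/scene9.png

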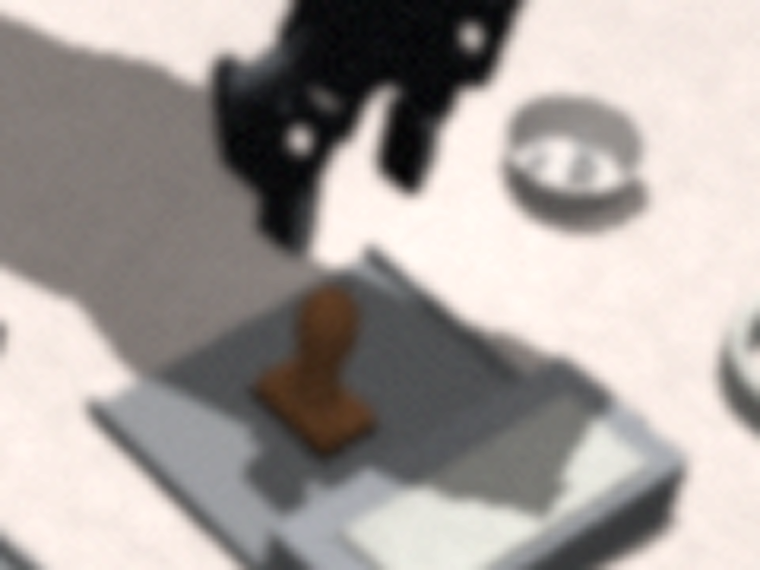

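The stamp stands upright on the strip (crop (320,390)). Now the small roll.

>>> send_rows(
  moves=[
    [[0.6, 0, -20, 5, 0], [0.8, 0, -65, 15, 0], [1, 0, -115, 26, 0], [1, 0, -165, 38, 0], [1, 0, -215, 49, 0], [1, 0, -265, 60, 0], [1, 0, -315, 72, 0], [1, 0, -365, 84, 0], [1, 0, -405, 93, 0], [1, 0, -425, 97, 0], [1, 0, -430.5, 98, 0], [1, 0, -430.5, 98, 0]],
  ],
  newtons=40,
)

```text
time: 18.82
tcp_pos: [0.6292, -0.3108, 0.1163]
orientation: [1.73, 1.57, 1.766]
wrist_force: [0.1, 0.1, -0.4]
opening: 0.0854
```

>>> send_rows(
  moves=[
    [[1, 0, 0, 0, 0], [1, 0, 0, 0, 0]],
  ],
)

```text
time: 19.08
tcp_pos: [0.6294, -0.3106, 0.1165]
orientation: [0.871, 1.571, 0.907]
wrist_force: [-0.9, -0.0, -0.2]
opening: 0.0858
```

```bash
python3 look.py 10 scene,265,310,55
```

```text
19.07 [ 629.4 -310.6  116.5] jaw yaw 92.1 [ 0.43  0.77 -0.09  1.46  0.08  0.92  1.92] [-0.9 -0.  -0.2] 0.0858
scene origin 210 269 scale 6.91
```

View pics/scene10.png

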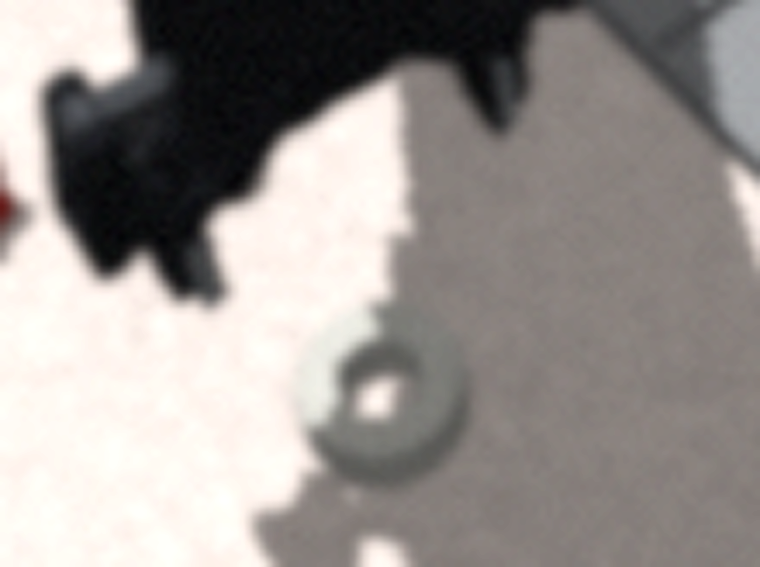

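>>> send_rows(
  moves=[
    [[1, 40, 0, 0, 0], [1, 80, 0, -1, 0], [1, 100, 0, -1, 0], [1, 110, 0, -1, 0], [1, 112.5, 0, -1, 0], [1, 112.5, 0, -1, 0], [0.3, 112.5, 0, -1, 0], [0.3, 112.5, 0, -1, 0], [0.3, 112.5, 0, -1, 0], [0.3, 112.5, 0, -1, 0], [0.3, 112.5, 0, -1, 0], [0.3, 112.5, 0, -1, 0]],
  ],
  newtons=35,
)

```text
time: 20.62
tcp_pos: [0.6285, -0.3117, 0.0045]
orientation: [-0.499, 1.57, -0.464]
wrist_force: [-2.1, 0.7, 6.5]
opening: 0.0497
```

>>> send_rows(
  moves=[
    [[0.3, -10, 0, 0, 0], [0.3, -40, 0, 0, 0], [0.3, -70, 0, 0, 0], [0.3, -80, 0, 0, 0], [0.3, -80, 0, 0, 0]],
  ],
)

```text
time: 21.25
tcp_pos: [0.6284, -0.3116, 0.0843]
orientation: [-0.496, 1.57, -0.46]
wrist_force: [-0.4, 0.5, -0.6]
opening: 0.0495
```

```bash
python3 look.py 11 scene,265,300,55
python3 - <<'E'
from tri import *
# kit tray corners, from masks: rim z
for n in("top","scene"):
    D=np.load(n+"0.npz");p,P=D['p'].astype(int),pts(n,D['d'])
    x0,y0,x1,y1=dict(top=(295,115,380,205),scene=(270,210,380,305))[n]
    m=((p[...,2]-p[...,0])>-3)[y0:y1,x0:x1].astype(np.uint8)
    m=cv2.morphologyEx(m,cv2.MORPH_OPEN,np.ones((3,3)))
    c=max(cv2.findContours(m,0,1)[0],key=cv2.contourArea)[:,0]+[x0,y0]
    h=cv2.convexHull(c.astype(np.int32));ap=cv2.approxPolyDP(h,6,True)[:,0]
    q=plane(n,ap[:,0],ap[:,1],.016)[:,:2]*1000
    print(n,ap.tolist(),q.round(0).tolist(),q.mean(0).round(1))
E
```

```text
21.25 [ 628.4 -311.6   84.3] jaw yaw 92.0 [ 0.43  0.8  -0.09  1.48  0.08  0.86  1.92] [-0.4  0.5 -0.6] 0.0495
scene origin 210 259 scale 6.91
top [[353, 125], [366, 180], [316, 190], [305, 134]] [[641.0, -167.0], [466.0, -191.0], [446.0, -42.0], [622.0, -19.0]] [ 544.  -104.7]
scene [[323, 217], [373, 259], [327, 299], [278, 252]] [[450.0, -46.0], [622.0, -19.0], [650.0, -169.0], [482.0, -196.0]] [ 551.2 -107.7]
```

View pics/scene11.png

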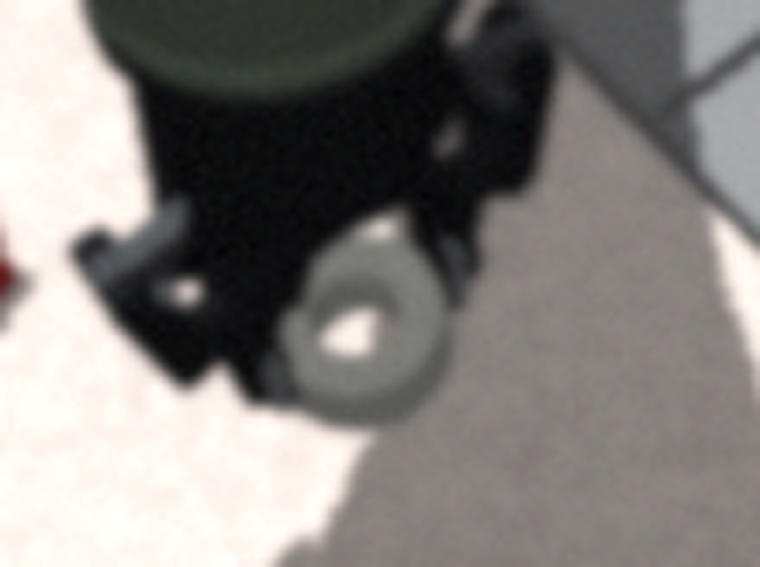

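The roll is held flat between the jaws (crop (370,330)). I carry it to the front compartment.

>>> send_rows(
  moves=[
    [[0.3, 0, 15, -8, 0], [0.3, 0, 50, -27, -2], [0.3, 0, 95, -52, -5.8], [0.3, 0, 140, -77, -5.8], [0.3, 0, 180, -99, -5.8], [0.3, 0, 200, -110, -5.8], [0.3, 0, 204, -112, -5.8], [0.3, 0, 204, -112, -5.8], [0.3, 30, 204, -112, -5.8], [0.3, 55, 204, -112, -5.8], [0.3, 70, 204, -112, -5.8], [0.3, 75, 204, -112, -5.8]],
  ],
)

```text
time: 22.8
tcp_pos: [0.5089, -0.1121, 0.0081]
orientation: [3.076, 1.57, -3.071]
wrist_force: [-5.5, -0.3, 21.5]
opening: 0.0497
```

>>> send_rows(
  moves=[
    [[0.3, 0.5, 0, 0, 0], [0.5, 0.5, 0, 0, 0], [0.75, 0.5, 0, 0, 0], [0.8, 0.5, 0, 0, 0], [0.8, -10, 0, 0, 0], [0.8, -40, 0, 0, 0], [0.8, -80, 0, 0, 0], [0.8, -90, 0, 0, 0]],
  ],
)

```text
time: 23.8
tcp_pos: [0.5102, -0.1118, 0.1016]
orientation: [-0.29, 1.567, -0.154]
wrist_force: [-0.3, -0.1, -0.1]
opening: 0.0681
```

```bash
python3 look.py 12 scene,325,240,60
```

```text
23.8 [ 510.2 -111.8  101.6] jaw yaw 97.8 [ 0.19  0.55 -0.12  1.98  0.1   0.62  1.71] [-0.3 -0.1 -0.1] 0.0681
scene origin 265 195 scale 6.33
```

View pics/scene12.png

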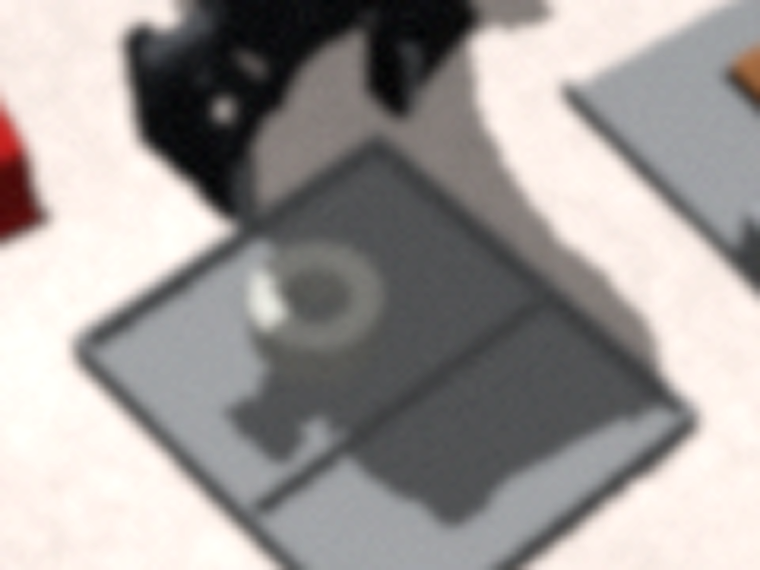

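The roll lies flat in the front compartment (crop (315,300)). Now the black stapler, already confirmed as the only black one.

>>> send_rows(
  moves=[
    [[0.8, 0, -20, -5, 3], [0.8, 0, -60, -15, 9], [0.8, 0, -105, -27, 16], [0.8, 0, -150, -38, 24.5], [0.8, 0, -185, -47, 24.5], [0.8, 0, -194.5, -48.5, 24.5], [0.8, 0, -194.5, -48.5, 24.5], [0.8, 0, -194.5, -48.5, 24.5]],
  ],
)

```text
time: 24.85
tcp_pos: [0.4876, -0.3098, 0.0984]
orientation: [2.471, 1.57, 2.181]
wrist_force: [-0.0, 0.3, 0.5]
opening: 0.0681
```

```bash
python3 look.py 13 scene,235,265,50
```

```text
24.85 [ 487.6 -309.8   98.4] jaw yaw 73.4 [ 0.47  0.62 -0.01  1.83  0.01  0.69  1.74] [-0.   0.3  0.5] 0.0681
scene origin 185 228 scale 7.6
```

View pics/scene13.png

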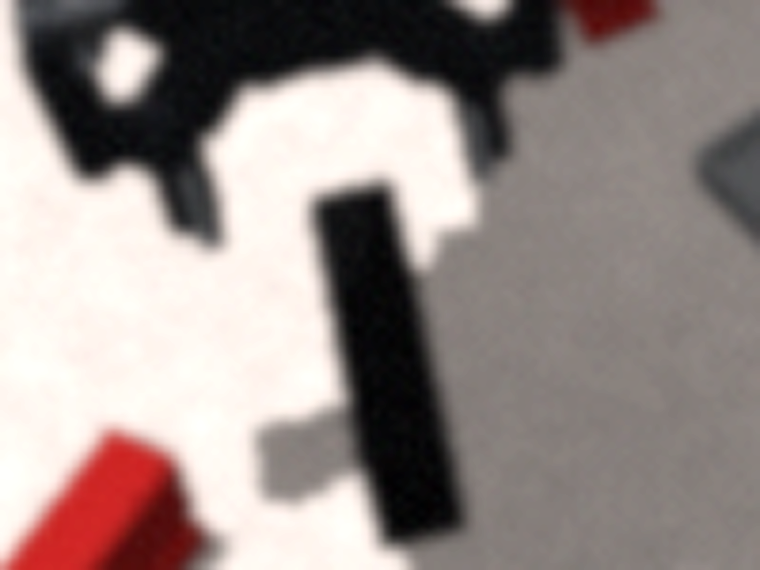

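>>> send_rows(
  moves=[
    [[0.8, 25, 0, 0, 0], [0.8, 50, 0, 0, 0], [0.8, 72, 0, 0, 0], [0.8, 82, 0, 0, 0], [0.8, 85, 0, 0, 0], [0.8, 85, 0, 0, 0], [0.1, 85, 0, 0, 0], [0.1, 85, 0, 0, 0], [0.1, 85, 0, 0, 0], [0.1, 85, 0, 0, 0], [0.1, 85, 0, 0, 0], [0.1, 85, 0, 0, 0]],
  ],
  newtons=50,
)

```text
time: 26.4
tcp_pos: [0.4877, -0.3111, 0.0143]
orientation: [-0.252, 1.57, -0.543]
wrist_force: [-1.0, 1.1, 6.6]
opening: 0.0255
```

>>> send_rows(
  moves=[
    [[0.1, -10, 0, 0, 0], [0.1, -40, 0, 0, 0], [0.1, -70, 0, 0, 0], [0.1, -80, 0, 0, 0], [0.1, -80, 0, 0, 0]],
  ],
)

```text
time: 27.02
tcp_pos: [0.4877, -0.311, 0.0942]
orientation: [-0.217, 1.57, -0.508]
wrist_force: [0.8, -0.7, -1.6]
opening: 0.0255
```

```bash
python3 look.py 14 scene,235,250,50
```

```text
27.02 [ 487.7 -311.    94.2] jaw yaw 73.3 [ 0.47  0.63 -0.01  1.84  0.01  0.68  1.74] [ 0.8 -0.7 -1.6] 0.0255
scene origin 185 213 scale 7.6
```

View pics/scene14.png

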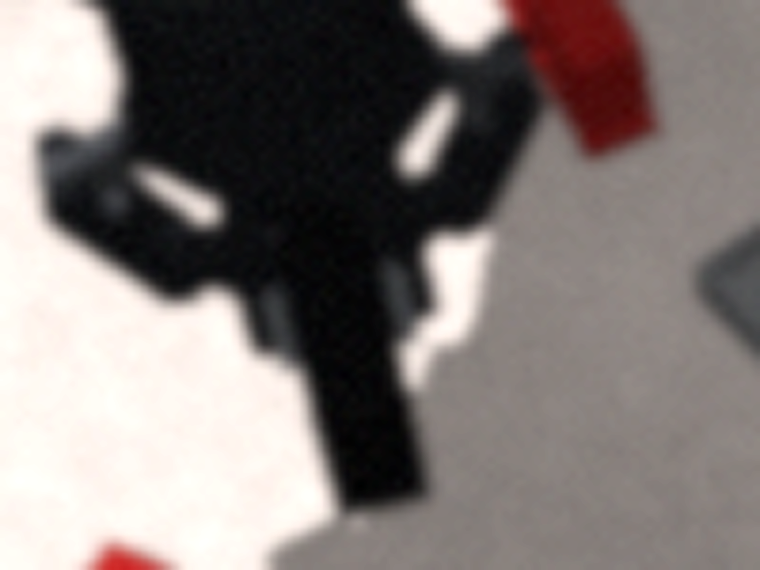

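>>> send_rows(
  moves=[
    [[0.1, 0, 10, 2, 3], [0.1, 0, 30, 6, 9], [0.1, 0, 60, 11, 16], [0.1, 0, 95, 18, 24], [0.1, 0, 130, 25, 32], [0.1, 0, 165, 31, 40], [0.1, 0, 195, 37, 48], [0.1, 0, 217, 41, 56], [0.1, 0, 230, 43, 62], [0.1, 0, 234, 44, 65.5], [0.1, 0, 234, 44, 65.5], [0.1, 0, 234, 44, 65.5]],
  ],
)

```text
time: 28.58
tcp_pos: [0.5964, -0.0997, 0.0932]
orientation: [-1.421, 1.57, -2.854]
wrist_force: [-0.1, 0.5, -0.9]
opening: 0.0256
```

```bash
python3 look.py 15 scene,325,250,60
```

```text
28.57 [596.4 -99.7  93.2] jaw yaw 7.9 [-0.15  0.69  0.32  1.77 -0.31  0.73  0.47] [-0.1  0.5 -0.9] 0.0256
scene origin 265 205 scale 6.33
```

View pics/scene15.png

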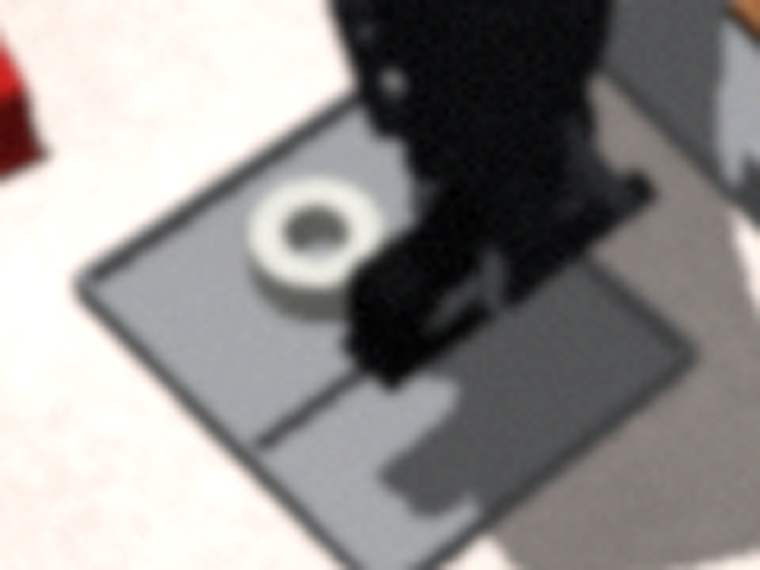

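The stapler hangs level, lined up with the back compartment (from crop (370,350) to (640,190)). Next I lower and release it.

>>> send_rows(
  moves=[
    [[0.1, 25, 0, 0, 0], [0.1, 48, 0, 0, 0], [0.1, 65, 0, 0, 0], [0.1, 72, 0, 0, 0], [0.1, 74.5, 0, 0, 0], [0.1, 75, 0, 0, 0], [0.3, 75, 0, 0, 0], [0.5, 75, 0, 0, 0], [0.5, 75, 0, 0, 0], [0.5, 65, 0, 0, 0], [0.5, 35, 0, 0, 0], [0.5, -10, 0, 0, 0]],
  ],
)

```text
time: 30.12
tcp_pos: [0.5962, -0.0994, 0.1046]
orientation: [-1.702, 1.569, -3.136]
wrist_force: [-0.0, -1.0, -0.2]
opening: 0.0429
```

>>> send_rows(
  moves=[
    [[0.5, -20, -50, 0, 0], [0.5, -40, -100, 0, 0], [0.5, -60, -150, 0, 0], [0.5, -60, -170, 0, 0], [0.5, -60, -170, 0, 0]],
  ],
)

```text
time: 30.75
tcp_pos: [0.4277, -0.1227, 0.1648]
orientation: [1.881, 1.569, 0.446]
wrist_force: [0.9, -0.1, -1.0]
opening: 0.0426
```

```bash
python3 look.py 16 scene,355,235,110 top,330,170,100
```

```text
30.75 [ 427.7 -122.7  164.8] jaw yaw 7.8 [-0.17  0.36  0.4   2.14 -0.22  0.68  0.51] [ 0.9 -0.1 -1. ] 0.0426
scene origin 245 153 scale 3.45
top origin 230 95 scale 3.8
```

View pics/scene16.png

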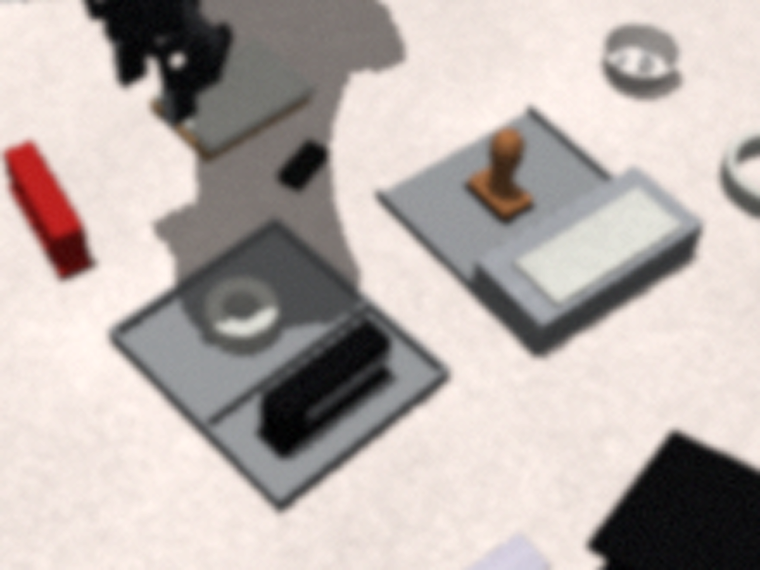

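View pics/top16.png

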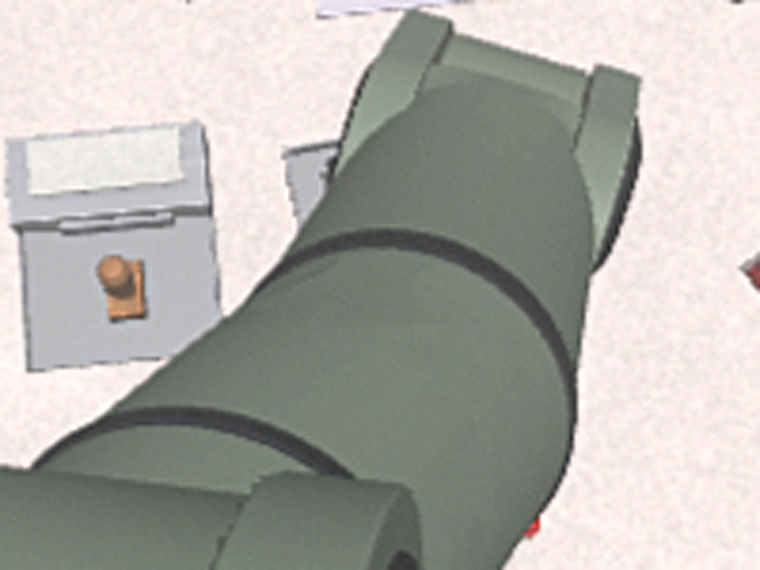

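Run:
```python
from h import *
res=[]
for f in("top5","top16"):
    p=np.load(f+".npz")['p'].astype(float).sum(-1)
    a=[];b=[];c=[]
    for u in range(250,273):
        col=p[140:165,u]; g=np.diff(col)
        # steepest bright->dark drops
        idx=[i for i in range(1,len(g)-1) if g[i]<-60 and g[i]<=g[i-1] and g[i]<=g[i+1]]
        e=[]
        for i in idx:
            y0,y1,y2=g[i-1],g[i],g[i+1]; dlt=.5*(y0-y2)/(y0-2*y1+y2); e.append(140+i+.5+dlt)
        if len(e)==2: 
            A=plane("top",u,e[0],.039);T=plane("top",u,e[1],.024);a.append(A[:2]*1000);b.append(T[:2]*1000)
    a=np.array(a);b=np.array(b);pa=np.polyfit(a[:,1],a[:,0],1);pb=np.polyfit(b[:,1],b[:,0],1)
    print(f,len(a),"shelf edge x at y=117",np.polyval(pa,117).round(1),"tin",np.polyval(pb,117).round(1),"slopes deg",np.degrees(np.arctan([pa[0],pb[0]])).round(2), "resid",np.std(a[:,0]-np.polyval(pa,a[:,1])).round(1),np.std(b[:,0]-np.polyval(pb,b[:,1])).round(1))
```

```text
Traceback (most recent call last):
IndexError: too many indices for array: array is 1-dimensional, but 2 were indexed
```

```bash
cat > tinm.py <<'E'
from h import *
import sys
for f in sys.argv[1:]:
    p=np.load(f+".npz")['p'].astype(float).sum(-1)
    a=[];b=[]
    for u in range(248,272):
        v0=153.5-(u-252)*.115   # rough tin row
        def drop(lo,hi):
            r=np.arange(int(lo),int(hi)+1); g=np.diff(p[r[0]:r[-1]+2,u]); i=g.argmin()
            w=np.clip(-g[max(0,i-1):i+2],0,None); return (r[max(0,i-1):i+2]+.5)@w/w.sum()
        a.append(np.append(plane("top",u,drop(v0-4,v0-1),.039)[:2]*1000,0)); b.append(plane("top",u,drop(v0-.2,v0+3),.024)[:2]*1000)
    a=np.array(a);b=np.array(b);pa=np.polyfit(a[:,1],a[:,0],1);pb=np.polyfit(b[:,1],b[:,0],1)
    print(f,len(a),"shelf edge x",np.polyval(pa,117).round(1),"tin front x",np.polyval(pb,117).round(1),"yaw",-np.degrees(np.arctan([pa[0],pb[0]])).round(1),"resid",np.std(a[:,0]-np.polyval(pa,a[:,1])).round(1),np.std(b[:,0]-np.polyval(pb,b[:,1])).round(1))
E
python3 tinm.py top5 top16
python3 -c "
import numpy as np
p=np.load('top16.npz')['p'].astype(int).sum(-1)
for v in range(146,160): print(v,p[v,246:274:2])"
```

```text
top5 24 shelf edge x 570.8 tin front x 566.6 yaw [1.9 1.9] resid 0.4 0.3
top16 24 shelf edge x 570.7 tin front x 566.6 yaw [1.9 1.9] resid 0.3 0.3
146 [349 357 342 330 350 359 355 361 362 370 364 368 369 373]
147 [364 364 368 367 371 368 366 368 368 370 369 371 369 371]
148 [373 372 372 372 370 372 368 368 367 368 367 367 368 366]
149 [376 373 374 372 369 371 370 366 368 372 381 385 403 419]
150 [379 377 373 370 377 387 389 397 421 337 284 254 246 262]
151 [387 388 397 418 342 286 262 243 260 235 221 209 204 354]
152 [279 249 241 263 240 225 217 316 351 371 378 371 356 333]
153 [326 348 348 351 375 376 365 378 337 294 256 231 239 217]
154 [382 397 380 330 304 252 237 246 230 199 182 191 187 191]
155 [236 234 230 213 193 168 174 225 260 288 326 340 339 338]
156 [234 189 210 257 284 324 337 342 347 353 358 359 364 359]
157 [341 340 339 349 353 359 357 359 353 355 351 351 352 352]
158 [357 361 358 361 355 356 350 352 353 351 353 353 354 354]
159 [351 353 349 352 350 353 351 350 354 352 352 352 356 350]
```

Top-view edges put the tin's front 4.1 mm in front of the shelf edge, parallel to it and well inside the 10 mm limit. I move the arm aside for a final two-view check.

>>> send_rows(
  moves=[
    [[0.5, -20, -10, 50, 0], [0.5, -40, -20, 100, 0], [0.5, -60, -30, 150, 0], [0.5, -60, -30, 200, 0], [0.5, -60, -30, 240, 0], [0.5, -60, -30, 250, 0], [0.5, -60, -30, 250, 0], [0.5, -60, -30, 250, 0]],
  ],
)

```text
time: 31.85
tcp_pos: [0.4331, -0.3731, 0.2237]
orientation: [-3.004, 1.57, 1.846]
wrist_force: [-0.1, 0.3, 0.3]
opening: 0.0427
```

```bash
python3 look.py 17 scene,355,235,110 top,280,170,110
python3 - <<'E'
from meas import *
o=np.array([547.5,-106.5]);a=np.radians(7.8);os=np.array([551.5,117]);b=np.radians(2.0)
for n in("top","scene"):
    D=np.load(n+"17.npz");D0=np.load(n+"0.npz");p,d=D['p'],D['d'];P=pts(n,d);z=P[...,2];P0=pts(n,D0['d'])
    B={"top":dict(kit=(295,105,380,205),sh=(220,115,300,205),lr=(180,125,222,165),dish=(183,172,220,208)),
     "scene":dict(kit=(270,200,380,305),sh=(350,170,455,260),lr=(448,185,488,222),dish=(412,155,448,185))}[n]
    rect(n,p,P,B['kit'],(z>.042)&(z<.065)&(p.max(-1)<80),"stapler")
    rect(n,p,P,B['kit'],(z>.02)&(z<.035)&(P[...,0]<.56)&(p.max(-1)>60),"roll")
    rect(n,p,P,B['sh'],(z>.055)&(z<.085)&(p[...,0]>p[...,2].astype(int)+15),"stamp top")
    rect(n,p,P,B['sh'],(z>.010)&(z<.03)&(p[...,0]>p[...,2].astype(int)+15),"stamp base")
    for k in("lr","dish"):
        for q,PP in((D0['p'],P0),(p,P)): rect(n,q,PP,B[k],(PP[...,2]>.016)&(PP[...,2]<.035),k)
E
```

```text
31.85 [ 433.1 -373.1  223.7] jaw yaw 7.9 [ 0.29  0.48  0.45  1.77 -0.25  0.95  0.98] [-0.1  0.3  0.3] 0.0427
scene origin 245 153 scale 3.45
top origin 170 88 scale 3.45
top stapler px (np.float64(329.9), np.float64(137.7)) z 0.051 ctr (590, -102) size (97, 27) long-axis deg -81.9
roll none
top stamp top px (np.float64(260.5), np.float64(167.1)) z 0.0689 ctr (512, 111) size (24, 20) long-axis deg -1.9
top stamp base px (np.float64(264.5), np.float64(173.5)) z 0.015 ctr (514, 111) size (43, 27) long-axis deg -2.0
top lr px (np.float64(200.7), np.float64(142.8)) z 0.0209 ctr (615, 297) size (77, 72) long-axis deg 42.0
top lr px (np.float64(200.6), np.float64(142.4)) z 0.0216 ctr (614, 297) size (76, 73) long-axis deg 86.2
top dish px (np.float64(195.8), np.float64(187.4)) z 0.0188 ctr (475, 308) size (64, 44) long-axis deg -41.9
top dish px (np.float64(195.8), np.float64(187.2)) z 0.0193 ctr (475, 308) size (64, 44) long-axis deg -41.9
scene stapler px (np.float64(339.3), np.float64(261.1)) z 0.051 ctr (602, -102) size (100, 29) long-axis deg -81.3
scene roll px (np.float64(315.0), np.float64(243.1)) z 0.0277 ctr (515, -112) size (53, 48) long-axis deg -33.4
scene stamp top px (np.float64(392.1), np.float64(195.9)) z 0.0674 ctr (524, 112) size (35, 20) long-axis deg -39.8
scene stamp base px (np.float64(389.9), np.float64(209.6)) z 0.017 ctr (523, 111) size (47, 31) long-axis deg 8.1
scene lr px (np.float64(469.5), np.float64(202.2)) z 0.0227 ctr (622, 297) size (80, 75) long-axis deg -52.9
scene lr px (np.float64(469.5), np.float64(202.2)) z 0.0224 ctr (622, 297) size (79, 76) long-axis deg 86.2
scene dish px (np.float64(431.9), np.float64(164.0)) z 0.0194 ctr (461, 315) size (64, 42) long-axis deg 35.7
scene dish px (np.float64(432.3), np.float64(164.1)) z 0.0198 ctr (462, 315) size (64, 42) long-axis deg 35.7
```

View pics/top17.png

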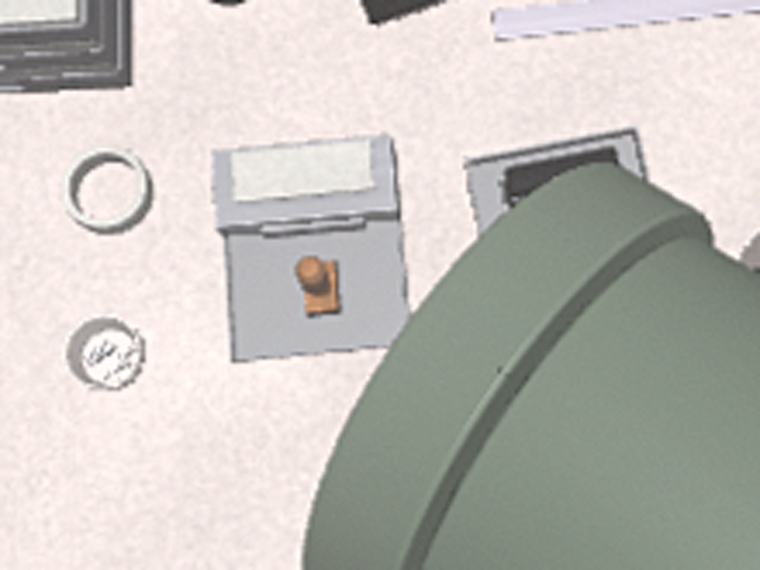

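Everything checks out in both views: the stapler top is at 51 mm (4 mm floor plus 47 mm), the roll top at 28 mm, the stamp is upright, and the large roll and dish have not moved.

```bash
python3 -c "
from plant import *
print(sign_off(), read_state()['time'])"
```

```text
the job is handed in; nothing more can be done
the job is handed in; nothing more can be done
```

Both desk kits are made up and the job is handed in after about 32 s of the 120 s. `sign_off` gave no verdict.

| Item | What the last check showed |
|---|---|
| Stapler | On its base in the back compartment, about x +49, y −2 mm in the kit tray. Its long axis is within about 1° of the tray's, and its top is at 51 mm. |
| Small roll | Flat in the front compartment, with its top at 28 mm. The scene view only confirms this, because the arm hid it from the top view. |
| Stamp | Upright on the open strip, about x −34, y −5 mm in the shelf tray. |
| Tin | Under the shelf and parallel to its front edge within 1°, but sticking out about 4 mm instead of exactly level. The limit is 10 mm. I left it because the stamp already stood in front of it. |
| Large roll and clip dish | Within about 1 mm of their start positions in both views. |

- **View disagreement:** the rough outlines from the two cameras differed by 7–12 mm in x. This looked mostly like side faces and blur widening the outlines, so I averaged the two. Triangulating the stamp knob and fitting the small roll's circle brought the views to within about 2–3 mm.
- **Contact forces:** the wrist read up to about 21 N on touching down the roll and 12 N while gripping the tin, against the 120 N limit.

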